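# Wedge the cast-mounting plate level

### The job

The hinged metal plate that carries the dental cast has dropped at its front edge. Take the taller of the two dark wooden wedges and push its thin end under the middle of that edge, until the plate sits level on the wedge, and leave it there. Do not knock over the amber bottle.

Things in the scene. Friction and masses are not known exactly. Their poses are not given: they have to be found in the camera images.
- wedge: The taller dark-wood wedge, flat on the bench. 36 mm wide, 100 g. Along its +x: an upright heel block to grip by its sides (28 mm long, 36 wide, 58 tall), a flat land 25 mm long at 34 mm height, a straight ramp 70 mm long down to a thin end 4 mm thick. Origin: centre of the heel's underside (heel face 14 mm, thin end 109 mm ahead along +x); z up.
- low_wedge: The lower wedge, too low for this job: same wood, same plan (123 x 36 mm, heel, 25 mm land, 70 mm ramp), but its land is only 18 mm and its heel 42 mm high. Origin and axes as for the taller wedge. It lies on the other side of the bench.
- front_edge (a point): Middle of the plate's front edge, on the axis of its 8 mm round steel bar (underside 4 mm lower). +x into the plate, to its hinge 150 mm away; y along the 120 mm edge; z the plate's normal. Bar underside above bench: 12 mm dropped (8.4 deg nose-down), 34 mm level. Lifts with 3 N, falls if unheld. Clear below for 120 mm, but for feet 52 mm either side. Cast on top 30 mm tall, from 63 mm behind edge.
- bottle: Small amber bottle, 32 mm across and 65 mm tall, standing off to one side behind the wedges; keep it upright. Origin: centre of its underside, z up.
Things that resemble listed ones, but are neither listed nor needed, are in the scene too. What is shaped like the part that bears front_edge but green or pink is not meant.

How it is judged:
At the end, for the whole second after the job is handed in: The plate is level within 2.5 degrees, held up by the taller wedge, which lies flat and at rest under the front edge with its thin end inwards: the heel's centre is in front of the edge, within 65 mm of it, and within 25 mm of the edge's middle (angle between front_edge's own z axis and vertical below 0.044 rad and y of wedge in the frame of front_edge between -0.025 and 0.025 m and x of wedge in the frame of front_edge between -0.065 and 0 m and angle between wedge's own z axis and vertical below 0.1 rad and linear speed of wedge below 0.01 m/s); the robot touches nothing.
It fails at once if the amber bottle is knocked over (angle between bottle's own z axis and vertical above 0.4 rad).
It also fails if it takes over 40 s, if anything falls off the work surface, if the arm or the gripper's body presses on something with over 40 N, if the wrist force passes 120 N, or if a joint passes its speed limit or range.

### The arm

A 7-joint arm with a two-finger parallel gripper is mounted at the origin on the work surface. World frame = base frame: x ahead of the robot, y to its left, z up, the work surface at z = 0. Lengths are in m, angles in rad, forces in N, time in s.
With the tool pointing down it reaches from about 0.4 to 0.875 m from the base axis. Payload 19.3 kg.
Tool frame: the origin (TCP) lies where the fingers leave the gripper's body, on its centre line; the fingertips stand bot.tip_reach ahead of it and the grasp point (between the pads) lies 54 mm ahead of it (bot.tip_reach is the distance from the TCP to the fingertips, in m); z points along the fingers, y is the line along which they close (so a half turn about z gives the same grasp; the last joint's range is limited). The gripper opens to 85 mm and grips with 20 to 120 N. Pads are 22 mm wide; open, the fingers measure 114 mm over their backs; the gripper's body (76 mm by 85 mm) begins 54 mm behind the grasp point. The pads swing forward as they close: fully open they stand 13 mm farther back than shut.
Start: joints at [-1.389, 0.521, -0.036, 1.599, 0.021, 1.021, -0.113], TCP at [0.156, 0.605, 0.304] pointing down, gripper open.
Joint ranges: [-2.91, 2.91], [-0.3, 2.13], [-1.5, 1.42], [0.17, 2.43], [-1.26, 4.41], [0.16, 1.93], [-2.52, 2.52]. Speed limits (rad/s): [1.89, 1.89, 2.39, 2.39, 3.01, 3.01, 3.01].

### API

Orientations are given as [roll, pitch, yaw] about the fixed x, y, z axes, in that order (R = Rz(yaw) Ry(pitch) Rx(roll)).
In Python, from workcell import bot gives the robot as it stands. The module is installed in compiled form; this text tells all that it offers.
- The arm moves only by the shell command python3 -m jog 'ROWS' [FORCE]. ROWS is JSON, a list that holds one entry, the list of rows, each a list of 7 numbers: the shift along the tool's x, y, z in mm, then the turn, a rotation vector about the tool's x, y, z in rad, then the opening, from 0 (shut) to 1 (fully open). In form: [[[tx, ty, tz, wx, wy, wz, fingers], ...]]. A call has 1 to 5 rows; each row shifts and turns the commanded pose from where the row before left it, along the tool's axes as they then stand; what a row does not reach is not made up. A row lasts 1/10 s, in which the tool goes at most 50 mm and 8.59 degrees, less where a joint would pass 70% of its speed; a pose out of reach is approached as far as the arm can. A call is refused whole if a number of a shift passes 50 or a number of a turn 0.15, either way. A call with a gripper value outside its range is refused whole. The fingers move at their own pace and stop on an object; FORCE is the grip in N (left out, the last holds). Time passes only in rows, so rows that do not move let the fingers close. It gives the time, the measured TCP pose, the force, the opening and the grip force at its end, in the units of the state.
- bot.observe(): the state, without advancing time (a new reading comes with each control period).
- bot.grab_frame(name): name is "scene" or "top" or "wrist"; returns a dict with "img" (420x560x3 uint8, red, green, blue), "intrinsics" (3x3 intrinsics, pixels), "R" (3x3) and "t" (3): a world point X has camera coordinates R X + t; the wrist camera has in their place "tool_from_camera" (4x4, takes a point from camera to tool coordinates, whose origin is the TCP and whose axes are the flange's). Camera axes: x right, y down, z forward; pixel columns grow to the right and rows downward; lengths in m; the calibration is good to about 2 mm. A picture is of the moment at which its call begins: read the wrist's pose just before it. There is no depth.
- bot.job_done(): hands the job in; it is judged then, once.
Trained networks look in a picture, given as the dict that the camera call returned (one of the last four; its "shot" number tells which), for a name from the list of things; names that differ only in an ending like _2 or _b are one class to them, and where a whole thing is asked for, a point or a joint stands for the part that bears it (a point fixed in the world has none). Each returns a list of dicts, best first, with "conf" (0 to 1); they miss things now and then, are a little off and sometimes report something else, mostly with a low value. They report only what shows in the picture. A call takes as long as a camera call. They do not tell look-alikes from the thing itself.
- bot.trace(query, picture): "region" (420x560 bool, what is visible of it).
- bot.spot_point(query, picture): "xyz" ([x, y, z] in m, in world coordinates, good to about 4 mm: a listed point, or the origin of a listed thing).
The state is a dict: "clock": time; "qpos": joint angles; "qd": joint speeds; "joint_efforts": joint torques, N m; "position": TCP position; "tool_rot": TCP orientation; "force": force on the tool from outside, world axes, zero at the start; "moment": the same for the moment, N m; "grip_width": finger opening in m; "finger_force": force on a finger pad.
Only numpy, scipy, OpenCV 4.12 (cv2) and the standard library are available. Lean on these libraries where they do the work, as an engineer would, in place of code of your own. Each camera call takes 0.05 s, during which the arm holds its last target. There are 200 camera calls.

## Working session

There is one attempt and no reset: what is moved stays moved. The work goes in short steps, Python scripts to look and compute and a shell command to move; the robot and the scene stay as the last step left them, time stands still between calls to the robot, and variables do not carry over. Pictures are saved under pics/ and viewed, at most 10 in all, crops included, and the job is handed in when it is done.

```bash
mkdir -p pics
python3 - <<'E'
from workcell import bot
import cv2,numpy as np
s=bot.observe();print(s['clock'],s['position'],s['tool_rot'],bot.tip_reach)
ims=[]
for n in("scene","top"):
    p=bot.grab_frame(n);ims.append(p['img'])
    for q in("wedge","low_wedge","front_edge","bottle"):
        print(n,q,[(np.round(d['xyz'],3),round(d['conf'],2)) for d in bot.spot_point(q,p)])
    cv2.imwrite(f'pics/{n}.png',p['img'][:,:,::-1])
E
```

```text
0.0 [0.15564379 0.60504702 0.3033392 ] [-3.14047553e+00  3.31996588e-05  2.88981140e+00] 0.0726
scene wedge [(array([ 0.489,  0.31 , -0.   ]), 0.78)]
scene low_wedge [(array([ 0.521, -0.266,  0.001]), 0.64)]
scene front_edge [(array([0.145, 0.394, 0.04 ]), 0.87), (array([0.608, 0.022, 0.014]), 0.79), (array([ 0.096, -0.306,  0.041]), 0.61)]
scene bottle [(array([0.732, 0.275, 0.002]), 0.69)]
top wedge [(array([0.485, 0.312, 0.006]), 0.79)]
top low_wedge [(array([ 0.522, -0.264, -0.002]), 0.62)]
top front_edge [(array([ 0.095, -0.302,  0.039]), 0.87), (array([0.607, 0.016, 0.014]), 0.65)]
top bottle [(array([0.733, 0.277, 0.005]), 0.39)]
```

View pics/scene.png

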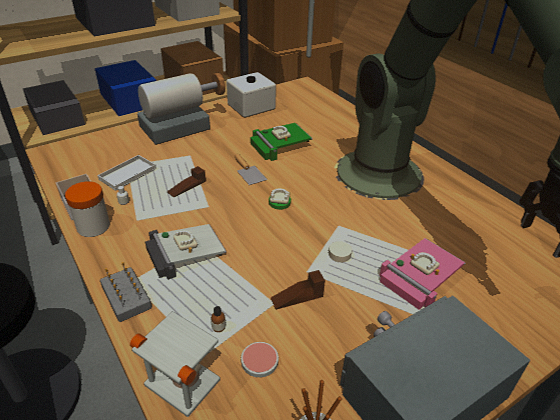

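View pics/top.png

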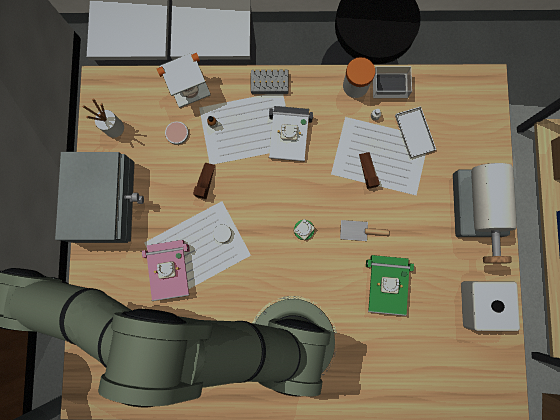

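The top view shows the grey plate at (290,130) with its hinge block at the top, so the front edge at x≈0.607 faces the robot. The taller wedge is at (205,181) with its thin end towards +x, and the bottle is at (212,121). Next I'll measure the yaws.

```bash
cat > h.py <<'E'
from workcell import bot
import cv2,numpy as np
from scipy.optimize import minimize
prof=[[(-.014,0),(.014,0),(.014,.058),(-.014,.058)],[(.014,0),(.109,0),(.109,.004),(.039,.034),(.014,.034)]]
def proj(P,p):
    c=P@p['R'].T+p['t'];u=c@p['intrinsics'].T;return u[:,:2]/u[:,2:]
def wedge_fit(views,x0):
    def f(v):
        e=0
        for p,m in views:
            a=np.zeros(m.shape,np.uint8)
            for pr in prof:
                L=np.array([(x,y,z) for x,z in pr for y in(-.018,.018)])
                c,s=np.cos(v[2]),np.sin(v[2])
                W=np.c_[v[0]+c*L[:,0]-s*L[:,1],v[1]+s*L[:,0]+c*L[:,1],L[:,2]]
                h=cv2.convexHull(proj(W,p).astype(np.float32))
                cv2.fillConvexPoly(a,np.round(h*16).astype(np.int32),1,shift=4)
            e+=1-(a&m).sum()/max(1,(a|m).sum())
        return e
    r=min((minimize(f,[x0[0],x0[1],y],method='Nelder-Mead',options=dict(initial_simplex=[[x0[0],x0[1],y],[x0[0]+.008,x0[1],y],[x0[0],x0[1]+.008,y],[x0[0],x0[1],y+.2]])) for y in(x0[2]-.2,x0[2],x0[2]+.2)),key=lambda r:r.fun)
    return r.x,r.fun
E
python3 - <<'E'
from h import *
V=[];B=[]
for n in("scene","top"):
    p=bot.grab_frame(n)
    V.append((p,bot.trace("wedge",p)[0]['region'].astype(np.uint8)))
print(wedge_fit(V,[.487,.311,-.25]))
p=V[1][0]
# rectified top view of plane z=.02 about plate: 0.4 mm/px
g=np.array([(.80,.12,.02),(.80,-.08,.02),(.55,-.08,.02),(.55,.12,.02)])
H=cv2.getPerspectiveTransform(proj(g,p).astype(np.float32),np.float32([(0,0),(480,0),(480,600),(0,600)]))
cv2.imwrite('pics/plate.png',cv2.warpPerspective(p['img'],H,(480,600),flags=cv2.INTER_CUBIC)[:,:,::-1])
E
```

```text
(array([ 0.48605212,  0.30674817, -0.2157656 ]), np.float64(0.12351146644224709))
```

View pics/plate.png

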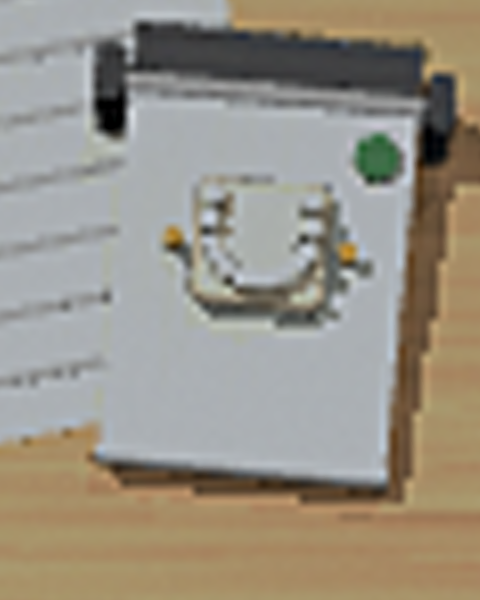

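The edge corners are at (95,458) and (385,486). That puts the edge middle at about (0.607, 0.019) with the plate yaw at about -0.094. The wedge is at about (0.486, 0.307) with yaw -0.216. I'm moving above the wedge.

```bash
python3 -m jog '[[[-33,-17,0,0,0,0,1],[-33,-17,0,0,0,0,1],[-33,-17,0,0,0,0,1],[-33,-17,0,0,0,0,1],[-33,-17,0,0,0,0,1]]]' 60; python3 -m jog '[[[-33,-17,0,0,0,0,1],[-33,-17,0,0,0,0,1],[-33,-17,0,0,0,0,1],[-33,-17,20,0,0,0,1],[-33,-17,20,0,0,0,1]]]'; python3 -m jog '[[[-32,-18,20,0,0,0,1],[-32,-18,20,0,0,-0.036,1],[0,0,0,0,0,0,1],[0,0,0,0,0,0,1]]]'
python3 - <<'E'
from h import *
s=bot.observe();print(s['clock'],s['position'],s['tool_rot'],s['force'])
p=bot.grab_frame("wrist");cv2.imwrite('pics/w1.png',p['img'][:,:,::-1])
from scipy.spatial.transform import Rotation as Ro
T=np.eye(4);T[:3,:3]=Ro.from_euler('xyz',s['tool_rot']).as_matrix();T[:3,3]=s['position']
C=np.linalg.inv(T@p['tool_from_camera']);q=dict(p,R=C[:3,:3],t=C[:3,3])
for n in("wedge","low_wedge","bottle"):print(n,[(np.round(d['xyz'],4),d['conf']) for d in bot.spot_point(n,p)])
m=bot.trace("wedge",p)
if m: print(wedge_fit([(q,m[0]['region'].astype(np.uint8))],[.486,.307,-.216]))
E
```

```text
clock: 1.2
position: [0.2953, 0.4807, 0.304]
tool_rot: [3.141, 0.0, 2.89]
force: [-0.3, -0.4, -0.0]
grip_width: 0.0856
finger_force: 0.0
clock: 1.7
position: [0.4341, 0.3575, 0.2639]
tool_rot: [3.14, 0.001, 2.89]
force: [0.7, 1.3, 0.4]
grip_width: 0.0853
finger_force: 0.0
clock: 2.1
position: [0.4863, 0.307, 0.2235]
tool_rot: [-3.141, -0.001, 2.924]
force: [-0.4, 1.1, -0.2]
grip_width: 0.0852
finger_force: 0.0
2.1 [0.4862732  0.30695925 0.22350029] [-3.14093852e+00 -6.08287211e-04  2.92392131e+00] [-0.42185582  1.08390126 -0.18377157]
wedge [(array([ 0.488 ,  0.3092, -0.0009]), 0.7)]
low_wedge []
bottle []
(array([ 0.48643825,  0.3078826 , -0.23240824]), np.float64(0.050333651096282184))
```

View pics/w1.png

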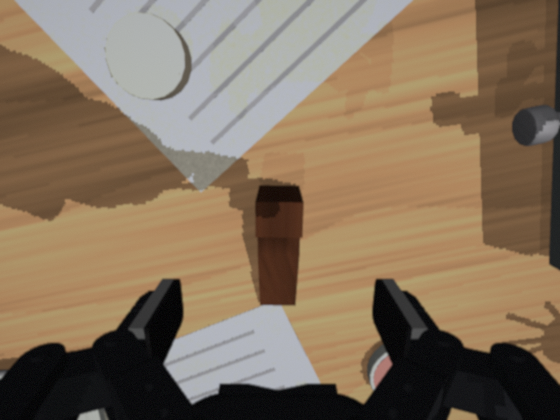

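The wedge fit from close by agrees (heel at (280,215)), so I'm going down and gripping.

```bash
python3 -m jog '[[[0,1,35,0,0,-0.014,1],[0,0,35,0,0,0,1],[0,0,35,0,0,0,1],[0,0,22,0,0,0,1],[0,0,0,0,0,0,1]]]'; python3 -m jog '[[[0,0,0,0,0,0,0],[0,0,0,0,0,0,0],[0,0,0,0,0,0,0],[0,0,0,0,0,0,0],[0,0,0,0,0,0,0]]]' 60;python3 -m jog '[[[0,0,0,0,0,0,0],[0,0,0,0,0,0,0],[0,0,0,0,0,0,0]]]'
```

```text
clock: 2.85
position: [0.4847, 0.3085, 0.0947]
tool_rot: [-3.139, -0.003, 2.941]
force: [0.2, 0.0, 0.1]
grip_width: 0.0854
finger_force: 0.0
clock: 3.35
position: [0.4867, 0.3089, 0.0984]
tool_rot: [3.14, 0.001, 2.939]
force: [-2.3, -2.5, 14.8]
grip_width: 0.0356
finger_force: 58.7
clock: 3.65
position: [0.4867, 0.3089, 0.0984]
tool_rot: [3.14, 0.001, 2.94]
force: [-2.4, -1.1, 13.8]
grip_width: 0.035
finger_force: 58.7
```

```bash
python3 -m jog '[[[0,0,-20,0,0,0,0],[0,0,-20,0,0,0,0],[-5,-34,0,0,0,0,0],[-5,-34,0,0,0,0,0],[-5,-34,0,0,0,0,0]]]'; python3 -m jog '[[[-5,-34,0,0,0,0,0],[-5,-34,0,0,0,0,0],[-5,-34,0,0,0,0,0],[-6,-35,0,0,0,0,0],[-6,-35,0,0,0,0,0]]]'; python3 -m jog '[[[0,0,0,0,0,-0.108,0],[0,0,0,0,0,0,0],[0,0,0,0,0,0,0]]]'
cat > look.py <<'E'
from h import *
import sys
s=bot.observe();print(s['clock'],s['position'],s['tool_rot'],s['force'],s['grip_width'])
from scipy.spatial.transform import Rotation as Ro
p=bot.grab_frame("wrist")
T=np.eye(4);T[:3,:3]=Ro.from_euler('xyz',s['tool_rot']).as_matrix();T[:3,3]=s['position']
C=np.linalg.inv(T@p['tool_from_camera']);q=dict(p,R=C[:3,:3],t=C[:3,3])
cv2.imwrite(sys.argv[1],p['img'][:,:,::-1])
for c in(p,bot.grab_frame("scene"),bot.grab_frame("top")):
  for n in("wedge","front_edge"):print(n,[(np.round(d['xyz'],4),round(d['conf'],2)) for d in bot.spot_point(n,c)])
E
python3 look.py pics/w2.png
```

```text
clock: 4.15
position: [0.4804, 0.2047, 0.1376]
tool_rot: [3.141, 0.001, 2.94]
force: [0.8, 0.0, -1.2]
grip_width: 0.0353
finger_force: 59.7
clock: 4.65
position: [0.4724, 0.0304, 0.1375]
tool_rot: [3.141, 0.001, 2.94]
force: [1.5, 0.4, -1.3]
grip_width: 0.0356
finger_force: 59.7
clock: 4.95
position: [0.4726, 0.0322, 0.1373]
tool_rot: [3.141, 0.001, 3.045]
force: [0.3, -0.1, -0.6]
grip_width: 0.0355
finger_force: 59.8
4.95 [0.47263663 0.03220038 0.13728408] [3.14097483e+00 7.03580116e-04 3.04534828e+00] [ 0.31012358 -0.06458652 -0.59067747] 0.03546625120127693
wedge [(array([0.472 , 0.0337, 0.0372]), 0.88)]
front_edge []
wedge [(array([0.4724, 0.0322, 0.038 ]), 0.55), (array([0.6076, 0.0225, 0.0123]), 0.29)]
front_edge [(array([0.142 , 0.3966, 0.0381]), 0.91), (array([0.6089, 0.0245, 0.0124]), 0.57), (array([ 0.0968, -0.3069,  0.0403]), 0.55)]
wedge [(array([0.7338, 0.2744, 0.0032]), 0.53)]
front_edge [(array([0.1456, 0.3955, 0.0408]), 0.78), (array([0.6091, 0.0187, 0.0163]), 0.76), (array([ 0.0977, -0.3027,  0.0395]), 0.75)]
```

View pics/w2.png

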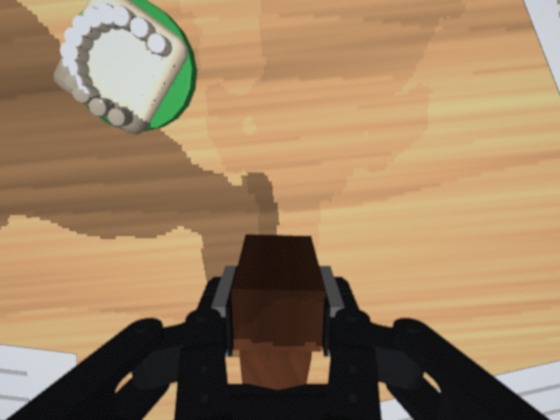

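The wedge is held straight between the fingers (heel at (280,300)). I'm lowering it to the bench and then sliding it in.

```bash
python3 -m jog '[[[0,0,20,0,0,0,0],[0,0,15,0,0,0,0],[0,0,3,0,0,0,0],[0,0,1,0,0,0,0],[0,0,0,0,0,0,0]]]'; python3 -m jog '[[[-12,0,0,0,0,0,0],[-12,0,0,0,0,0,0],[-10,0,0,0,0,0,0],[-6,0,0,0,0,0,0],[0,0,0,0,0,0,0]]]'
```

```text
clock: 5.9
position: [0.472, 0.0317, 0.0984]
tool_rot: [-3.141, -0.001, 3.048]
force: [-3.9, -0.3, 4.8]
grip_width: 0.0357
finger_force: 60.3
clock: 6.4
position: [0.513, 0.0279, 0.0984]
tool_rot: [3.141, 0.001, 3.047]
force: [-0.1, -0.6, 6.2]
grip_width: 0.0349
finger_force: 60.4
```

```bash
python3 -m jog '[[[-8,0,0,0,0,0,0],[-8,0,0,0,0,0,0],[-8,0,0,0,0,0,0],[-8,0,0,0,0,0,0],[0,0,0,0,0,0,0]]]'; python3 -m jog '[[[-8,0,0,0,0,0,0],[-8,0,0,0,0,0,0],[-8,0,0,0,0,0,0],[-8,0,0,0,0,0,0],[0,0,0,0,0,0,0]]]'; python3 -m jog '[[[-3,0,0,0,0,0,0],[0,0,0,0,0,0,0]]]'; python3 look.py pics/w3.png
python3 - <<'E'
from h import *
p=bot.grab_frame("scene");cv2.imwrite('pics/s3.png',cv2.resize(p['img'][190:310,110:270,::-1],None,fx=5,fy=5,interpolation=cv2.INTER_CUBIC))
E
```

```text
clock: 6.9
position: [0.5438, 0.025, 0.0984]
tool_rot: [-3.141, -0.002, 3.048]
force: [-6.5, -0.0, 14.4]
grip_width: 0.0352
finger_force: 61.2
clock: 7.4
position: [0.5766, 0.022, 0.0984]
tool_rot: [3.141, 0.0, 3.048]
force: [-1.3, 0.1, 5.7]
grip_width: 0.0353
finger_force: 60.4
clock: 7.6
position: [0.5785, 0.0218, 0.0984]
tool_rot: [-3.141, -0.002, 3.048]
force: [-8.2, 0.5, 12.0]
grip_width: 0.0358
finger_force: 61.1
7.6 [0.57845558 0.02179722 0.09837594] [-3.14140174e+00 -1.68102259e-03  3.04766626e+00] [-8.17906824  0.50677438 11.98713157] 0.03582032438648015
wedge [(array([ 5.797e-01,  2.220e-02, -4.000e-04]), 0.68)]
front_edge [(array([0.606 , 0.0191, 0.0404]), 0.6)]
wedge []
front_edge [(array([0.1414, 0.3933, 0.0393]), 0.91), (array([ 0.099 , -0.3037,  0.0393]), 0.8), (array([0.6064, 0.0213, 0.0339]), 0.62)]
wedge []
front_edge [(array([ 0.0949, -0.3036,  0.0404]), 0.59), (array([0.1438, 0.3944, 0.0414]), 0.57)]
```

View pics/s3.png

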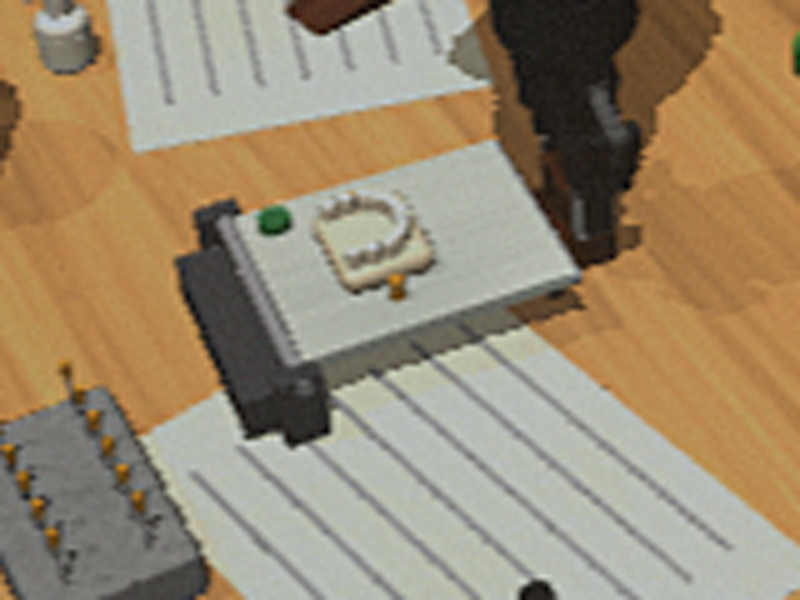

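The plate is level on the land: the edge at (580,275) is raised and clear of the bench. I'm releasing and retreating upwards.

```bash
python3 -m jog '[[[0,0,0,0,0,0,0.7],[0,0,0,0,0,0,0.7],[0,0,0,0,0,0,0.7],[0,0,0,0,0,0,0.7]]]'; python3 -m jog '[[[0,0,-10,0,0,0,0.7],[0,0,-25,0,0,0,0.7],[0,0,-35,0,0,0,0.7],[0,0,-35,0,0,0,0.7],[0,0,-35,0,0,0,0.7]]]'; python3 -m jog '[[[25,0,0,0,0,0,0.7],[25,0,0,0,0,0,0.7],[25,0,0,0,0,0,0.7],[0,0,0,0,0,0,0.7],[0,0,0,0,0,0,0.7]]]';  python3 look.py pics/w4.png
python3 - <<'E'
from h import *
p=bot.grab_frame("scene");print([(d['xyz'],d['conf']) for d in bot.spot_point("bottle",p)])
cv2.imwrite('pics/s4.png',cv2.resize(p['img'][190:340,110:310,::-1],None,fx=4,fy=4,interpolation=cv2.INTER_CUBIC))
E
```

```text
clock: 8.5
position: [0.579, 0.0216, 0.0979]
tool_rot: [-3.142, 0.0, 3.048]
force: [-0.4, -0.4, -0.6]
grip_width: 0.0597
finger_force: 0.0
clock: 9.0
position: [0.5787, 0.0217, 0.2401]
tool_rot: [3.142, 0.0, 3.048]
force: [-0.4, -0.9, 0.3]
grip_width: 0.0595
finger_force: 0.0
clock: 9.5
position: [0.5045, 0.0287, 0.2388]
tool_rot: [3.141, 0.001, 3.048]
force: [0.0, -0.1, 0.1]
grip_width: 0.0598
finger_force: 0.0
9.5 [0.50446294 0.02873307 0.23877162] [3.14140187e+00 1.22109724e-03 3.04791940e+00] [ 0.00362705 -0.11096913  0.05909326] 0.05977918350095581
wedge [(array([ 0.5768,  0.0184, -0.0031]), 0.83)]
front_edge [(array([0.6054, 0.0218, 0.0387]), 0.78)]
wedge [(array([ 0.5799,  0.0247, -0.0024]), 0.54)]
front_edge [(array([0.6078, 0.0222, 0.033 ]), 0.95), (array([0.1411, 0.3934, 0.0358]), 0.93), (array([ 0.0972, -0.3055,  0.0415]), 0.93)]
wedge []
front_edge [(array([0.1446, 0.3978, 0.0445]), 0.66)]
[([0.7354, 0.2728, 0.0004], 0.88)]
```

View pics/s4.png

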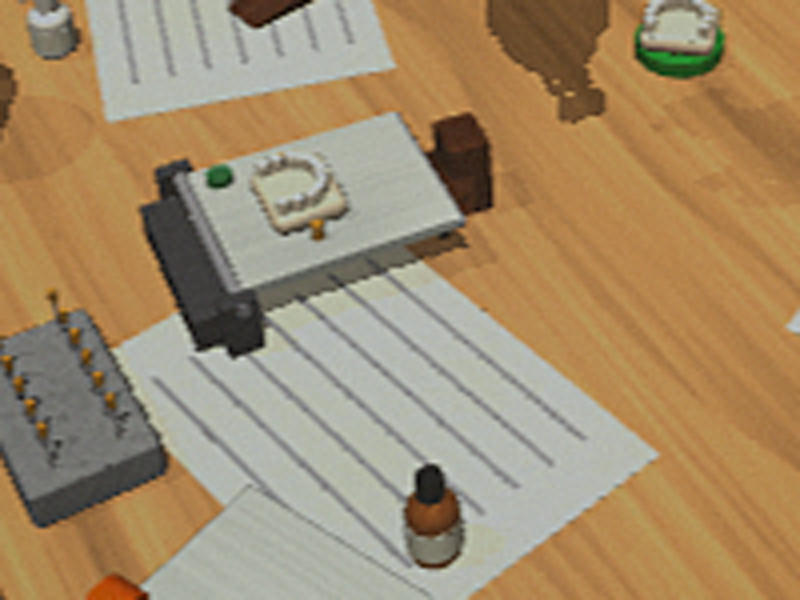

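View pics/w4.png

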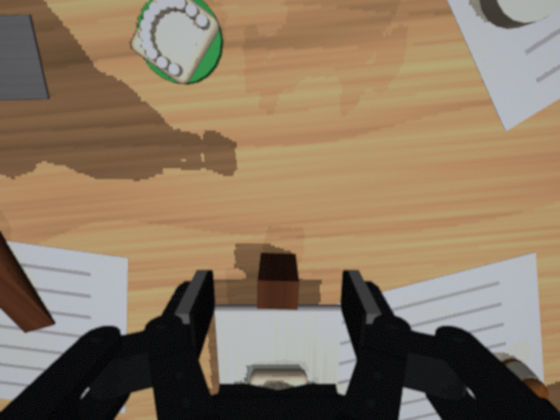

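The wedge (heel at (460,165) in the scene crop) stands centred in front of the level plate, and the bottle at (433,520) is upright. The arm is clear of everything, so I'm handing in.

```bash
python3 -c "from workcell import bot;print(bot.job_done())"
```

```text
the job is handed in; nothing more can be done
None
```

I handed the job in with the plate sitting level on the taller wedge (heel about 28 mm in front of the edge, centred), the bottle upright and the arm clear; no verdict came back.

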